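Fetch the jar from behind the tubs

ROBOT

A 7-joint arm with a two-finger parallel gripper is mounted at the origin on the work surface. World frame = base frame: x ahead of the robot, y to its left, z up, the work surface at z = 0. Lengths are in m, angles in rad, forces in N, time in s.
With the tool pointing down it reaches from about 0.375 to 0.925 m from the base axis. Payload 3.1 kg.
Tool frame: the origin (TCP) lies at the very end of the fingers, on their centre line; the grasp point (between the pads) lies 19 mm behind it; z points along the fingers, y is the line along which they close (so a half turn about z gives the same grasp; the last joint's range is limited). The gripper opens to 85 mm and grips with 20 to 120 N. Pads are 22 mm wide; open, the fingers measure 114 mm over their backs; the gripper's body (76 mm by 85 mm) begins 54 mm behind the grasp point. The pads swing forward as they close: fully open they stand 13 mm farther back than shut.
Start: joints at [1.134, 0.383, 0.044, 1.598, -0.018, 1.161, -0.05], TCP at [0.216, -0.613, 0.231] pointing down, gripper open.
Joint ranges: [-2.61, 2.61], [-0.41, 2.15], [-1.48, 1.57], [0, 2.5], [-1.57, 4.71], [0.05, 1.97], [-2.85, 2.85]. Speed limits (rad/s): [2.79, 2.79, 3.14, 3.14, 3.14, 3.14, 3.14].

INTERFACE

Orientations are given as a 3x3 rotation matrix whose columns are the frame's x, y, z axes.
In Python, from station import * gives the robot as it stands. The module is installed in compiled form; this text tells all that it offers.
- The arm moves only by the tool carry_out, never from a script. Its argument "steps" is a list of rows, each an object of numbers: "grip": the finger opening in cm, from 0 to 8.54; "x", "y", "z": the shift along the world's x, y, z in cm; "yaw": the turn about the world's z in rad. A call has 1 to 12 rows; each row is the pose to reach, as a shift and turn from the pose commanded when the call began; what a row does not reach only later rows make up. A row lasts 1/12 s, in which the tool goes at most 41.7 mm and 7.16 degrees, less where a joint would pass 70% of its speed; a pose out of reach is approached as far as the arm can. A call with a gripper value outside its range is refused whole. The fingers move at their own pace and stop on an object; "squeeze" is the grip in N (left out, the last holds). Time passes only in rows, so rows that repeat a pose let the fingers close. It gives the time, the measured TCP pose, the force, the opening and the grip force at its end, in the units of the state.
- read_state(): the state, without advancing time (a new reading comes with each control period).
- read_camera(name): name is "scene" or "side" or "wrist"; returns a dict with "color" (420x560x3 uint8, red, green, blue), "z_map" (420x560 float32, m along the optical axis (not along the pixel's ray), 0 where there is no reading), "intrinsics" (3x3 intrinsics, pixels), "world_to_cam" (4x4, takes a point from world to camera coordinates); the wrist camera has in their place "tool_from_camera" (4x4, takes a point from camera to tool coordinates, whose origin is the TCP and whose axes are the flange's). Camera axes: x right, y up, looking along -z (the intrinsics and any distortion apply to the point x, -y, -z); pixel columns grow to the right and rows downward; lengths in m; the calibration is good to about 2 mm. A picture is of the moment at which its call begins: read the wrist's pose just before it.
- job_done(): hands the job in; it is judged then, once.
The state is a dict: "time_s": time; "joints": joint angles; "joint_velocities": joint speeds; "effort": joint torques, N m; "position": TCP position; "eef_rot": TCP orientation; "contact_force": force on the tool from outside, world axes, zero at the start; "wrist_torque": the same for the moment, N m; "finger_gap": finger opening in m; "gripper_force": force on a finger pad.
Only numpy, scipy, OpenCV 4.12 (cv2) and the standard library are available. Lean on these libraries where they do the work, as an engineer would, in place of code of your own. Each camera call takes 0.05 s, during which the arm holds its last target. There are 200 camera calls.

TASK

Move the three tubs out of the bay and stand them all upright on the plain plywood side board, then lift the small amber jar from behind where they stood and set it down gently, upright, in the middle of the round cork mat. Once the jar is on the mat, put every tub back where it stood at the start, each in its own place and turned as it was, and let go of everything. Do not knock anything over, and leave the black hook, the brush and the orange dipper alone.

Things in the scene. Friction and masses are not known exactly. Their poses are not given: they have to be found in the camera images.
- tub_blue: loose snap-latch tub, white body with a blue lid and two blue latches, a closed upright box 72 (its x) x 58 (its y) x 100 high, about 0.16 kg; flat sides, so it can be gripped across its 58 mm width anywhere along its height. Origin: centre of its underside; z up; the latches are on its +x and -x faces. It starts standing upright in the row on the bay, its axes nearly along the bay's.
- tub_red: loose snap-latch tub, white body with a red lid and two red latches, a closed upright box 72 (its x) x 58 (its y) x 100 high, about 0.16 kg; flat sides, so it can be gripped across its 58 mm width anywhere along its height. Origin: centre of its underside; z up; the latches are on its +x and -x faces. It starts standing upright in the row on the bay, its axes nearly along the bay's.
- tub_green: loose snap-latch tub, white body with a green lid and two green latches, a closed upright box 72 (its x) x 58 (its y) x 100 high, about 0.16 kg; flat sides, so it can be gripped across its 58 mm width anywhere along its height. Origin: centre of its underside; z up; the latches are on its +x and -x faces. It starts standing upright in the row on the bay, its axes nearly along the bay's.
- jar: loose small round amber glass jar with a brass lid, 46 diameter x 62 high, about 0.12 kg. Origin: centre of its underside, z up. It starts upright on the bay behind the row of tubs, about 14 to 23 mm behind the line of their backs, with about 7 to 12 mm to the fence; before they are cleared there is no room for a gripper around it.
- bay: fixed wooden platform, 170 (x) x 300 (y), its top 12 above the bench, with a dark wooden fence 10 thick along its far (+x) edge, top of the fence 56 above the bench. Origin: centre of the underside, on the bench. The three tubs stand on it in a row along its y, centres about 95 apart, which colour where varies; the jar stands between the row and the fence, at varying y.
- side_board: fixed plain plywood board lying flat on the bench, 300 (x) x 130 (y) x 12 thick, empty at the start; room for the three tubs one behind the other along its x, about 90 apart. Origin: centre of the underside, on the bench.
- cork_mat: fixed round cork mat on the bench, 80 diameter x 6 thick, empty at the start. Origin: centre of the underside, on the bench.
- hanger_hook: bystander: loose black plastic hanger hook lying flat on the bench, about 95 x 55 x 10 high; origin near its middle at bench height. Must not be moved.
- brush: bystander: loose brush with a wooden handle lying on the bench along its x, 200 long, 42 wide at the head, 20 high; origin near its middle at bench height. Must not be moved.
- dipper: bystander: loose orange plastic dipper standing on the bench, cup 60 diameter x 38 high with a flat handle 110 long to its -x at rim height; origin: centre of the cup's underside. Must not be moved.

How it is judged:
By the outcome, as a careful person would: the job done as asked, in the order asked, and still so for the second after the job is handed in, with the robot touching nothing.
It also fails if it takes over 136 s, if anything falls off the work surface, if the arm or the gripper's body presses on something with over 40 N, if the wrist force passes 120 N, or if a joint passes its speed limit or range.

## Working session

There is one attempt and no reset: what is moved stays moved. The work goes in short steps, Python scripts to look and compute and a tool call to move; the robot and the scene stay as the last step left them, time stands still between calls to the robot, and variables do not carry over. Pictures are saved under pics/ and viewed, at most 14 in all, crops included, and the job is handed in when it is done.

Besides the shell and the picture viewer there is one more tool, called as name(argument=value, ...), one argument or row to a line, values as JSON. carry_out: Moves the arm, as the interface text tells. Its arguments: {"type":"object","properties":{"steps":{"type":"array","items":{"type":"object","properties":{"grip":{"type":"number"},"x":{"type":"number"},"y":{"type":"number"},"z":{"type":"number"},"yaw":{"type":"number"}}}},"squeeze":{"type":"number"}},"required":["steps"]}

```bash
mkdir -p pics; cat > h.py <<'E'
from station import *
import numpy as np, cv2
def grab(n):
    s=read_state(); c=read_camera(n); return s,c
def save(c,f): cv2.imwrite('pics/'+f,cv2.cvtColor(c['color'],cv2.COLOR_RGB2BGR))
def pose(s,c):
    # world_from_cam
    if 'world_to_cam' in c: return np.linalg.inv(c['world_to_cam'])
    T=np.eye(4);T[:3,:3]=s['eef_rot'];T[:3,3]=s['position'];return T@c['tool_from_camera']
def cloud(s,c):
    z=c['z_map'];K=c['intrinsics'];v,u=np.mgrid[:z.shape[0],:z.shape[1]]
    P=np.stack([(u-K[0][2])/K[0][0]*z,-(v-K[1][2])/K[1][1]*z,-z,np.ones_like(z)],-1)
    W=(P@pose(s,c).T)[...,:3]; W[z<=0]=np.nan; return W
E
python3 - <<'E'
from h import *
for n in('scene','side','wrist'):
    s,c=grab(n);save(c,n+'0.png')
    print(n,c['intrinsics'],pose(s,c).round(3),(c['z_map']>0).mean(),[k for k in c])
    np.savez('pics/'+n+'0.npz',W=cloud(s,c),C=c['color'])
print(s)
E
```

```text
scene [[420.70998149   0.         280.79039152]
 [  0.         420.70998149 210.13282367]
 [  0.           0.           1.        ]] [[ 0.672 -0.417  0.613  1.192]
 [ 0.741  0.353 -0.572 -0.628]
 [ 0.022  0.838  0.546  0.6  ]
 [ 0.     0.     0.     1.   ]] 0.9863945578231292 ['color', 'z_map', 'intrinsics', 'world_to_cam']
side [[503.64901446   0.         277.26774687]
 [  0.         503.64901446 209.19840905]
 [  0.           0.           1.        ]] [[ 0.877  0.358 -0.32   0.249]
 [-0.48   0.67  -0.566 -0.614]
 [ 0.012  0.651  0.759  0.805]
 [ 0.     0.     0.     1.   ]] 0.9959608843537415 ['color', 'z_map', 'intrinsics', 'world_to_cam']
wrist [[291.56983185   0.         276.12575901]
 [  0.         291.56983185 210.01988851]
 [  0.           0.           1.        ]] [[ 0.332  0.906  0.262  0.282]
 [-0.943  0.32   0.089 -0.59 ]
 [-0.003 -0.277  0.961  0.373]
 [ 0.     0.     0.     1.   ]] 0.9960884353741497 ['color', 'z_map', 'intrinsics', 'tool_from_camera']
{'time_s': 0.1, 'joints': array([ 1.13413282,  0.38375941,  0.04385979,  1.59943571, -0.01789108,
        1.16123053, -0.04989537]), 'joint_velocities': array([ 0.00131024, -0.00164714,  0.0002402 , -0.00404379,  0.00164678,
        0.00161754,  0.00035789]), 'effort': array([ 2.76606886e-03, -4.34722531e+01,  1.02932967e+00, -2.50455201e+01,
        1.08766527e-02,  5.46052004e-03,  3.53017903e-06]), 'position': array([ 0.21576146, -0.61221935,  0.23000049]), 'eef_rot': array([[ 9.43110966e-01,  3.32476781e-01, -9.46515943e-04],
       [ 3.32478097e-01, -9.43108295e-01,  2.24924099e-03],
       [-1.44846634e-04, -2.43597966e-03, -9.99997023e-01]]), 'contact_force': array([ 0.70239998, -0.25070128,  0.20606997]), 'wrist_torque': array([ 0.04225709, -0.02472073, -0.02218788]), 'gripper_force': 0.0, 'finger_gap': 0.08525752705302646}
```

View pics/scene0.png

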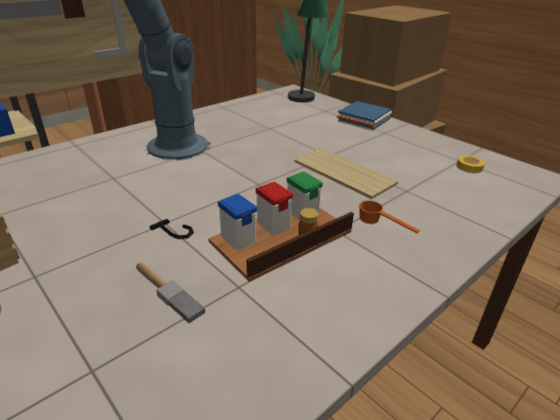

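View pics/side0.png

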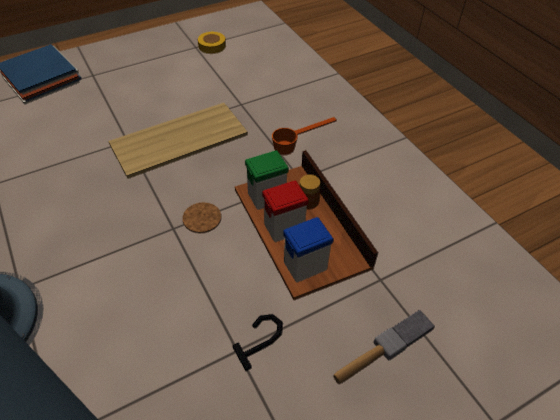

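The scene picture shows the tubs blue (238,222), red (273,208) and green (305,195). The jar is at (308,222), the board at (345,170) and the dipper at (370,212). The side picture shows the cork mat at (202,217), the hook at (262,340) and the brush at (385,348). Next I measure them.

```bash
python3 - <<'E'
from h import *
def rect(P): 
    (c,sz,a)=cv2.minAreaRect((P*1000).astype(np.float32)); return np.round(c,1),np.round(sz,1),round(a,1)
for n in('side','scene'):
    d=np.load(f'pics/{n}0.npz');W=d['W'];C=d['C'];H=cv2.cvtColor(C,cv2.COLOR_RGB2HSV);h,S,V=[H[...,i].astype(int) for i in range(3)]
    X,Y,Z=W[...,0],W[...,1],W[...,2]
    ws=(X>.2)&(X<1.2)&(Y>-.7)&(Y<.7)
    print(n,'bench z',np.nanmedian(Z[ws&(abs(Z)<.006)]))
    def comp(m):
        k,L,st,_=cv2.connectedComponentsWithStats(m.astype(np.uint8)); return L==1+np.argmax(st[1:,4])
    hi=ws&(Z>.104)&(Z<.120)
    for nm,m in dict(blue=(h>105)&(h<130)&(S>120),red=((h<8)|(h>172))&(S>140),green=(h>45)&(h<80)&(S>120)).items():
        m=comp(hi&m);print(nm,m.sum(),rect(W[m][:,:2]),np.median(Z[m]).round(4),'mean',W[m].mean(0).round(4))
    m=comp(ws&(h>8)&(h<32)&(S>60)&(Z>.06)&(Z<.085));print('jar',m.sum(),rect(W[m][:,:2]),np.median(Z[m]))
    m=comp(ws&(Z>.046)&(Z<.062)&(S>60)&(V<90));print('fence',m.sum(),rect(W[m][:,:2]))
    m=comp(ws&(h>15)&(h<32)&(S>50)&(Z>.008)&(Z<.017)&(Y>0));print('board?',m.sum(),rect(W[m][:,:2]),np.median(Z[m]))
    m=ws&(h>5)&(h<25)&(S>90)&(Z>.002)&(Z<.010)
    m=comp(m);print('mat?',m.sum(),rect(W[m][:,:2]),np.median(Z[m]))
    m=comp(ws&(h<12)&(S>200)&(Z>.015)&(Z<.06)&(V>120));print('dipper',m.sum(),rect(W[m][:,:2]))
    P=lambda u,v:W[v,u].round(3)
    if n=='side':
        for q in[(202,217),(178,138),(110,145),(238,108),(130,172),(246,130),(285,140),(335,121),(272,320),(240,355),(410,330),(295,293),(237,190),(375,262),(305,155)]:print(q,P(*q))
E
```

```text
side bench z 0.000715044511927887
blue 1162 (array([ 559.5, -172.9]), array([60.2, 72.7]), 87.9) 0.1129 mean [ 0.558  -0.1761  0.1124]
red 987 (array([569.8, -74.6]), array([59.8, 72.9]), 85.7) 0.1128 mean [ 0.5681 -0.0781  0.1124]
green 830 (array([577.7,  14.3]), array([59.7, 72.4]), 85.0) 0.113 mean [0.5762 0.0115 0.1126]
jar 324 (array([649.9, -37.1]), array([42.2, 41.3]), 8.0) 0.07415695218960677
fence 1013 (array([266.2, 643.7]), array([137.6, 113.7]), 3.2)
board? 4786 (array([487.5, 284.5]), array([301.2, 136.1]), 0.9) 0.01316561340492367
mat? 898 (array([438.2,  38. ]), array([80.4, 80.4]), 41.5) 0.00697776217102547
dipper 124 (array([774.1, 144.1]), array([110.9,  14.8]), 1.8)
(202, 217) [0.44  0.037 0.006]
(178, 138) [0.483 0.278 0.015]
(110, 145) [0.337 0.332 0.012]
(238, 108) [0.662 0.327 0.003]
(130, 172) [0.35  0.224 0.013]
(246, 130) [0.638 0.233 0.011]
(285, 140) [0.707 0.163 0.005]
(335, 121) [0.826 0.136 0.037]
(272, 320) [ 0.455 -0.238  0.005]
(240, 355) [ 0.377 -0.272  0.011]
(410, 330) [ 0.652 -0.373  0.017]
(295, 293) [ 0.516 -0.213  0.011]
(237, 190) [0.533 0.064 0.014]
(375, 262) [ 0.677 -0.233  0.025]
(305, 155) [0.691 0.05  0.057]
scene bench z 0.00029471372088463177
blue 556 (array([ 564., -174.]), array([58.1, 72.8]), 88.6) 0.1125 mean [ 0.569  -0.1772  0.1117]
red 484 (array([573.2, -75.4]), array([58.6, 73.3]), 84.6) 0.1123 mean [ 0.5783 -0.0794  0.1116]
green 419 (array([583.1,  14.6]), array([58.8, 73.7]), 84.0) 0.1123 mean [0.5874 0.0102 0.1115]
jar 232 (array([651.3, -37.1]), array([39.2, 44.3]), 47.8) 0.07340485330249358
fence 798 (array([663.1, -83.9]), array([300.5,  58.3]), 85.5)
board? 2068 (array([488.2, 283.7]), array([302.7, 134.9]), 1.5) 0.01191343508378645
mat? 265 (array([ 672.8, -115. ]), array([331.3, 133.3]), 59.1) 0.0073561300926520135
dipper 1 (array([669.1, 152.4]), array([0., 0.]), 0.0)
```

carry_out(
  steps=[
    {"x":2,"y":3.5,"z":1},
    {"x":4,"y":7,"z":2,"yaw":-0.04},
    {"x":6,"y":10.5,"z":3,"yaw":-0.08},
    {"x":8,"y":14,"z":4,"yaw":-0.12},
    {"x":10,"y":17.5,"z":5,"yaw":-0.16},
    {"x":12,"y":21,"z":6,"yaw":-0.2},
    {"x":14,"y":24.5,"z":7,"yaw":-0.24},
    {"x":16,"y":28,"z":8,"yaw":-0.28},
    {"x":18,"y":31.5,"z":8,"yaw":-0.32},
    {"x":20,"y":35,"z":8,"yaw":-0.36},
    {"x":22,"y":38.5,"z":8,"yaw":-0.4},
    {"x":24,"y":42,"z":8,"yaw":-0.41},
  ],
)

```text
invalid input at $.steps[0]: expected keys grip, x, y, z, yaw
```

carry_out(
  steps=[
    {"x":2,"y":3.5},
    {"x":4,"y":7},
    {"x":7,"y":10.5},
    {"x":7.4,"y":11.2},
    {"x":7.4,"y":11.2},
    {"x":7.4,"y":11.2},
  ],
)

```text
invalid input at $.steps[0]: expected keys grip, x, y, z, yaw
```

```bash
cat > m.py <<'E'
from h import *
import sys
def cast(s,c,px,z):
    K=c['intrinsics'];T=pose(s,c);px=np.asarray(px,float).reshape(-1,2)
    d=np.stack([(px[:,0]-K[0][2])/K[0][0],-(px[:,1]-K[1][2])/K[1][1],-np.ones(len(px))],1)@T[:3,:3].T
    o=T[:3,3];return (o+d*((z-o[2])/d[:,2])[:,None])[:,:2]
def hsv(c):
    H=cv2.cvtColor(c['color'],cv2.COLOR_RGB2HSV).astype(int);return H[...,0],H[...,1],H[...,2]
def comp(m):
    k,L,st,_=cv2.connectedComponentsWithStats(m.astype(np.uint8)); return L==1+np.argmax(st[1:,4])
def pts(m): v,u=np.nonzero(m);return np.stack([u,v],1)
def rect(P):
    c,sz,a=cv2.minAreaRect((P*1000).astype(np.float32));return np.round(c,1),np.round(sz,1),round(a,1)
def lids(s,c,top=.112,tol=.006):
    h,S,V=hsv(c);Z=cloud(s,c)[...,2]
    for nm,m in dict(blue=(h>105)&(h<130)&(S>120),red=((h<8)|(h>172))&(S>140),green=(h>45)&(h<80)&(S>120)).items():
        m=m&(abs(Z-top)<tol)
        if m.sum()<100: continue
        m=comp(m);print(nm,m.sum(),*rect(cast(s,c,pts(m),top)),'z',np.median(Z[m]).round(4))
E
python3 - <<'E'
from m import *
s,c=grab('wrist');save(c,'w1.png');print(s['position'],s['eef_rot'][:,0],s['time_s'],s['contact_force'])
lids(s,c)
h,S,V=hsv(c);Z=cloud(s,c)[...,2]
m=comp((h>8)&(h<32)&(S>60)&(abs(Z-.074)<.006));print('jar',m.sum(),rect(cast(s,c,pts(m),.074)),np.median(Z[m]))
m=(h>5)&(h<25)&(S>70)&(abs(Z-.006)<.003);m=comp(m);print('mat',m.sum(),rect(cast(s,c,pts(m),.006)))
E
```

```text
[ 0.21578358 -0.61233374  0.23014705] [ 9.43128049e-01  3.32429644e-01 -1.23109745e-04] 0.15 [ 0.18741005 -0.52773182  0.01998845]
jar 932 (array([  97.4, -678.4]), array([ 56.6, 157. ]), 25.2) 0.07461020294072312
mat 3 (array([ 309.2, -724.3]), array([2.8, 0.5]), 51.1)
```

View pics/w1.png

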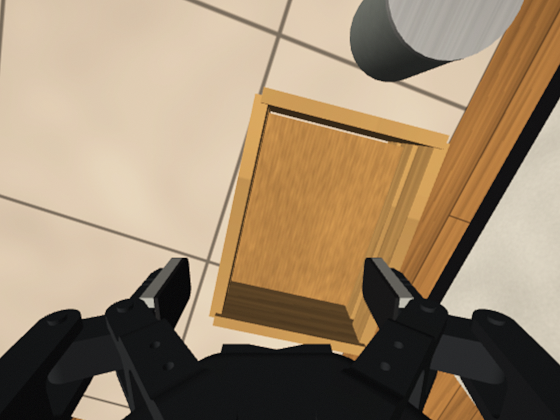

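All five keys are needed in every row, so nothing moved. The wrist picture shows an open box below at (330,220) and a can at (430,30), towards -y. Both are clear of the path.

carry_out(
  steps=[
    {"grip":8.5,"x":2,"y":3.5,"z":2,"yaw":0},
    {"grip":8.5,"x":4,"y":7,"z":4,"yaw":-0.04},
    {"grip":8.5,"x":6,"y":10.5,"z":6,"yaw":-0.08},
    {"grip":8.5,"x":8,"y":14,"z":7,"yaw":-0.12},
    {"grip":8.5,"x":10,"y":17.5,"z":8,"yaw":-0.16},
    {"grip":8.5,"x":12,"y":21,"z":8,"yaw":-0.2},
    {"grip":8.5,"x":14,"y":24.5,"z":8,"yaw":-0.24},
    {"grip":8.5,"x":16,"y":28,"z":8,"yaw":-0.28},
    {"grip":8.5,"x":18,"y":31.5,"z":8,"yaw":-0.32},
    {"grip":8.5,"x":20,"y":35,"z":8,"yaw":-0.36},
    {"grip":8.5,"x":22,"y":38.5,"z":8,"yaw":-0.4},
    {"grip":8.5,"x":24,"y":42,"z":8,"yaw":-0.41},
  ],
)

```text
time_s: 1.2
position: [0.4564, -0.1911, 0.3114]
eef_rot: [[0.997, -0.073, 0.0], [-0.073, -0.997, -0.0], [0.0, 0.0, -1.0]]
contact_force: [0.7, -0.7, -0.1]
finger_gap: 0.0848
gripper_force: 0.0
```

carry_out(
  steps=[
    {"grip":8.5,"x":2,"y":3.5,"z":0,"yaw":0},
    {"grip":8.5,"x":4,"y":7,"z":0,"yaw":0},
    {"grip":8.5,"x":6.5,"y":10,"z":0,"yaw":0},
    {"grip":8.5,"x":7.4,"y":11.2,"z":0,"yaw":0},
    {"grip":8.5,"x":7.4,"y":11.2,"z":0,"yaw":0},
    {"grip":8.5,"x":7.4,"y":11.2,"z":0,"yaw":0},
    {"grip":8.5,"x":7.4,"y":11.2,"z":0,"yaw":0},
  ],
)

```text
time_s: 1.78
position: [0.5293, -0.0827, 0.3109]
eef_rot: [[0.997, -0.073, -0.001], [-0.073, -0.997, -0.001], [-0.001, 0.001, -1.0]]
contact_force: [-0.0, -2.1, -0.2]
finger_gap: 0.0848
gripper_force: 0.0
```

```bash
cat > look.py <<'E'
from m import *
s,c=grab('wrist');save(c,sys.argv[1]);print(s['position'].round(4),s['eef_rot'][:,0].round(4),s['eef_rot'][:,2].round(3),s['time_s'],s['contact_force'].round(2),s['finger_gap'])
lids(s,c)
h,S,V=hsv(c);Z=cloud(s,c)[...,2]
m=comp((h>8)&(h<32)&(S>60)&(abs(Z-.074)<.006));print('jar',m.sum(),*rect(cast(s,c,pts(m),.074)),np.median(Z[m]))
m=(h>5)&(h<25)&(S>70)&(abs(Z-.006)<.003);m=comp(m);print('mat',m.sum(),*rect(cast(s,c,pts(m),.006)))
E
python3 look.py w2.png
```

```text
[ 0.5293 -0.0827  0.3109] [ 0.9973 -0.073  -0.0012] [-0.001 -0.001 -1.   ] 1.7833 [-0.04 -2.06 -0.2 ] 0.0847972262346022
blue 3026 [ 562.  -171.7] [56.7 72.1] 87.8 z 0.1132
red 3045 [571.4 -74.2] [56.5 71.4] 85.8 z 0.1132
green 3114 [579.6  14.5] [57.9 72.4] 85.8 z 0.1132
jar 1004 [648.6 -36.9] [40.2 40.3] 85.8 0.07469525784336367
mat 1748 [439.   36.6] [77.5 79.8] 41.6
```

View pics/w2.png

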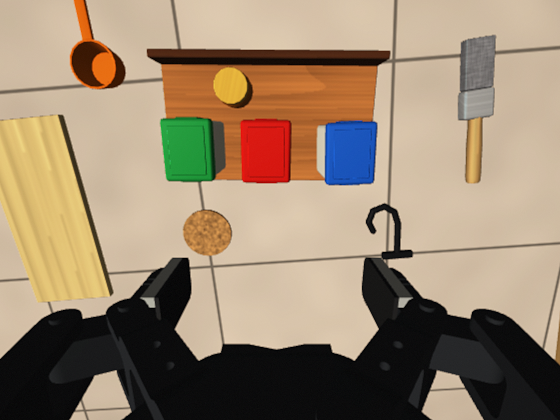

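The wrist view shows green (188,150), red (266,150), blue (350,152), the jar (230,87) and the mat (207,232), and it agrees with the other views. I start with the green tub.

carry_out(
  steps=[
    {"grip":7.2,"x":1.5,"y":3,"z":0,"yaw":0},
    {"grip":7.2,"x":3.5,"y":6.5,"z":-2,"yaw":0},
    {"grip":7.2,"x":5,"y":9.5,"z":-5,"yaw":0},
    {"grip":7.2,"x":5.1,"y":9.7,"z":-9,"yaw":0},
    {"grip":7.2,"x":5.1,"y":9.7,"z":-13,"yaw":0},
    {"grip":7.2,"x":5.1,"y":9.7,"z":-16,"yaw":0},
    {"grip":7.2,"x":5.1,"y":9.7,"z":-18,"yaw":0},
    {"grip":7.2,"x":5.1,"y":9.7,"z":-20,"yaw":0},
    {"grip":7.2,"x":5.1,"y":9.7,"z":-22,"yaw":0},
    {"grip":7.2,"x":5.1,"y":9.7,"z":-23.5,"yaw":0},
    {"grip":7.2,"x":5.1,"y":9.7,"z":-24.6,"yaw":0},
    {"grip":7.2,"x":5.1,"y":9.7,"z":-24.6,"yaw":0},
  ],
)

```text
time_s: 2.83
position: [0.5787, 0.0135, 0.0627]
eef_rot: [[0.997, -0.074, -0.005], [-0.074, -0.997, -0.001], [-0.005, 0.002, -1.0]]
contact_force: [0.1, -0.5, -0.4]
finger_gap: 0.072
gripper_force: 0.0
```

carry_out(
  steps=[
    {"grip":6.2,"x":0,"y":0,"z":0,"yaw":0},
    {"grip":6.0,"x":0,"y":0,"z":0,"yaw":0},
    {"grip":5.8,"x":0,"y":0,"z":0,"yaw":0},
    {"grip":5.5,"x":0,"y":0,"z":0,"yaw":0},
    {"grip":5.2,"x":0,"y":0,"z":0,"yaw":0},
    {"grip":5.0,"x":0,"y":0,"z":0,"yaw":0},
    {"grip":5.0,"x":0,"y":0,"z":0,"yaw":0},
    {"grip":5.0,"x":0,"y":0,"z":0,"yaw":0},
  ],
  squeeze=35,
)

```text
time_s: 3.5
position: [0.5825, 0.0159, 0.0668]
eef_rot: [[0.997, -0.071, 0.003], [-0.071, -0.997, -0.0], [0.003, 0.0, -1.0]]
contact_force: [0.2, -0.4, 5.8]
finger_gap: 0.0577
gripper_force: 39.2
```

carry_out(
  steps=[
    {"grip":5.0,"x":0,"y":0,"z":1,"yaw":0},
    {"grip":5.0,"x":0,"y":0,"z":3,"yaw":0},
    {"grip":5.0,"x":0,"y":0,"z":5.5,"yaw":0},
    {"grip":5.0,"x":0,"y":2,"z":7,"yaw":0},
    {"grip":5.0,"x":0,"y":4.5,"z":8,"yaw":0},
    {"grip":5.0,"x":0,"y":7.5,"z":8,"yaw":0},
    {"grip":5.0,"x":0,"y":10.5,"z":8,"yaw":0},
    {"grip":5.0,"x":0,"y":13.5,"z":8,"yaw":0},
    {"grip":5.0,"x":0,"y":16.5,"z":8,"yaw":0},
    {"grip":5.0,"x":0,"y":19.5,"z":8,"yaw":0},
    {"grip":5.0,"x":0,"y":22.5,"z":8,"yaw":0},
    {"grip":5.0,"x":0,"y":25,"z":8,"yaw":0},
  ],
)

```text
time_s: 4.5
position: [0.5796, 0.2685, 0.145]
eef_rot: [[0.998, -0.069, -0.002], [-0.069, -0.998, 0.001], [-0.002, -0.0, -1.0]]
contact_force: [-0.4, 0.6, -1.4]
finger_gap: 0.0576
gripper_force: 38.5
```

carry_out(
  steps=[
    {"grip":5.0,"x":0,"y":1.3,"z":0,"yaw":0},
    {"grip":5.0,"x":0,"y":1.8,"z":-1,"yaw":0},
    {"grip":5.0,"x":0,"y":1.8,"z":-3,"yaw":0},
    {"grip":5.0,"x":0,"y":1.8,"z":-5,"yaw":0},
    {"grip":5.0,"x":0,"y":1.8,"z":-6.3,"yaw":0},
    {"grip":5.0,"x":0,"y":1.8,"z":-7,"yaw":0},
    {"grip":5.0,"x":0,"y":1.8,"z":-7.5,"yaw":0},
    {"grip":5.0,"x":0,"y":1.8,"z":-7.8,"yaw":0},
    {"grip":5.0,"x":0,"y":1.8,"z":-8,"yaw":0},
    {"grip":5.0,"x":0,"y":1.8,"z":-8,"yaw":0},
    {"grip":5.0,"x":0,"y":1.8,"z":-8,"yaw":0},
  ],
)

```text
time_s: 5.42
position: [0.5822, 0.2839, 0.0669]
eef_rot: [[0.997, -0.072, 0.002], [-0.072, -0.997, 0.0], [0.002, -0.001, -1.0]]
contact_force: [-1.1, -1.4, 3.8]
finger_gap: 0.0574
gripper_force: 38.8
```

```bash
python3 - <<'E'
from m import *
s,c=grab('side');save(c,'s1.png');print(s['position'],s['contact_force'],s['finger_gap'],s['gripper_force'])
E
```

```text
[0.58219422 0.28393223 0.06691201] [-1.08556989 -1.427126    3.75532564] 0.057372561285063614 38.82306218147278
```

View pics/s1.png

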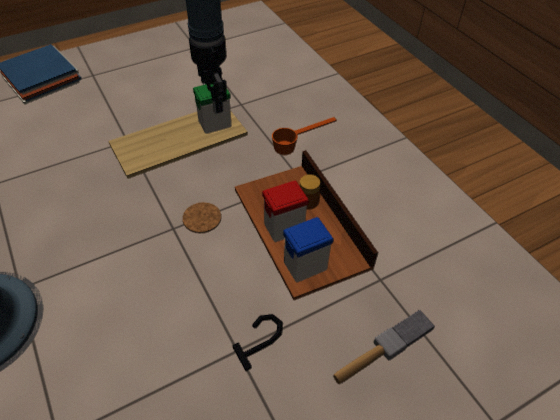

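Green stands on the board at (213,108). I release it and go to red.

carry_out(
  steps=[
    {"grip":6.2,"x":0,"y":0,"z":0,"yaw":0},
    {"grip":7.2,"x":0,"y":0,"z":0,"yaw":0},
    {"grip":7.2,"x":0,"y":0,"z":0,"yaw":0},
    {"grip":7.2,"x":0,"y":0,"z":0.5,"yaw":0},
    {"grip":7.2,"x":0,"y":0,"z":3,"yaw":0},
    {"grip":7.2,"x":0,"y":0,"z":6,"yaw":0},
    {"grip":7.2,"x":0,"y":-1,"z":9,"yaw":0},
    {"grip":7.2,"x":-0.1,"y":-4,"z":10,"yaw":0},
    {"grip":7.2,"x":-0.2,"y":-7.5,"z":10,"yaw":0},
    {"grip":7.2,"x":-0.4,"y":-11,"z":10,"yaw":0},
    {"grip":7.2,"x":-0.5,"y":-14.5,"z":10,"yaw":0},
    {"grip":7.2,"x":-0.5,"y":-18,"z":10,"yaw":0},
  ],
)

```text
time_s: 6.47
position: [0.5758, 0.1027, 0.1658]
eef_rot: [[0.998, -0.07, 0.001], [-0.07, -0.998, 0.0], [0.001, -0.0, -1.0]]
contact_force: [1.0, -0.5, 0.2]
finger_gap: 0.0719
gripper_force: 0.0
```

carry_out(
  steps=[
    {"grip":7.2,"x":0,"y":-3.5,"z":0,"yaw":0},
    {"grip":7.2,"x":-0.2,"y":-7,"z":0,"yaw":0},
    {"grip":7.2,"x":-0.3,"y":-10.5,"z":0,"yaw":0},
    {"grip":7.2,"x":-0.4,"y":-14,"z":0,"yaw":0},
    {"grip":7.2,"x":-0.5,"y":-17,"z":0,"yaw":0},
    {"grip":7.2,"x":-0.5,"y":-17.9,"z":0,"yaw":0},
    {"grip":7.2,"x":-0.5,"y":-17.9,"z":-1,"yaw":0},
    {"grip":7.2,"x":-0.5,"y":-17.9,"z":-3,"yaw":0},
    {"grip":7.2,"x":-0.5,"y":-17.9,"z":-5,"yaw":0},
    {"grip":7.2,"x":-0.5,"y":-17.9,"z":-7.5,"yaw":0},
    {"grip":7.2,"x":-0.5,"y":-17.9,"z":-9.2,"yaw":0},
    {"grip":7.2,"x":-0.5,"y":-17.9,"z":-10,"yaw":0},
  ],
)

```text
time_s: 7.47
position: [0.5687, -0.0714, 0.062]
eef_rot: [[0.998, -0.067, -0.005], [-0.067, -0.998, 0.003], [-0.005, -0.002, -1.0]]
contact_force: [-0.8, -1.2, 0.4]
finger_gap: 0.0718
gripper_force: 0.0
```

carry_out(
  steps=[
    {"grip":7.2,"x":0,"y":0,"z":0,"yaw":0},
    {"grip":6.2,"x":0,"y":0,"z":0,"yaw":0},
    {"grip":6.0,"x":0,"y":0,"z":0,"yaw":0},
    {"grip":5.8,"x":0,"y":0,"z":0,"yaw":0},
    {"grip":5.5,"x":0,"y":0,"z":0,"yaw":0},
    {"grip":5.2,"x":0,"y":0,"z":0,"yaw":0},
    {"grip":5.0,"x":0,"y":0,"z":0,"yaw":0},
    {"grip":5.0,"x":0,"y":0,"z":0,"yaw":0},
    {"grip":5.0,"x":0,"y":0,"z":0,"yaw":0},
  ],
)

```text
time_s: 8.22
position: [0.5727, -0.0746, 0.0669]
eef_rot: [[0.997, -0.071, 0.003], [-0.071, -0.997, 0.0], [0.003, -0.0, -1.0]]
contact_force: [-0.6, 1.5, 6.2]
finger_gap: 0.0576
gripper_force: 38.9
```

carry_out(
  steps=[
    {"grip":5.0,"x":0,"y":0,"z":1,"yaw":0},
    {"grip":5.0,"x":0,"y":0,"z":3,"yaw":0},
    {"grip":5.0,"x":0,"y":0,"z":6,"yaw":0},
    {"grip":5.0,"x":-0.5,"y":1,"z":9,"yaw":0},
    {"grip":5.0,"x":-1.5,"y":3,"z":11,"yaw":0},
    {"grip":5.0,"x":-2.5,"y":6,"z":12,"yaw":0},
    {"grip":5.0,"x":-4,"y":9,"z":12,"yaw":0},
    {"grip":5.0,"x":-5.5,"y":12,"z":12,"yaw":0},
    {"grip":5.0,"x":-7,"y":15,"z":12,"yaw":0},
    {"grip":5.0,"x":-8,"y":18,"z":12,"yaw":0},
    {"grip":5.0,"x":-8.3,"y":21,"z":12,"yaw":0},
    {"grip":5.0,"x":-8.3,"y":24,"z":12,"yaw":0},
  ],
)

```text
time_s: 9.22
position: [0.4856, 0.1648, 0.1846]
eef_rot: [[0.997, -0.071, -0.002], [-0.071, -0.997, -0.003], [-0.002, 0.003, -1.0]]
contact_force: [-0.1, 0.0, -2.3]
finger_gap: 0.0579
gripper_force: 38.2
```

carry_out(
  steps=[
    {"grip":5.0,"x":0,"y":3,"z":0,"yaw":0},
    {"grip":5.0,"x":0,"y":6,"z":0,"yaw":0},
    {"grip":5.0,"x":0,"y":9,"z":0,"yaw":0},
    {"grip":5.0,"x":0,"y":11.2,"z":0,"yaw":0},
    {"grip":5.0,"x":0,"y":11.9,"z":0,"yaw":0},
    {"grip":5.0,"x":0,"y":11.9,"z":-1,"yaw":0},
    {"grip":5.0,"x":0,"y":11.9,"z":-3,"yaw":0},
    {"grip":5.0,"x":0,"y":11.9,"z":-6,"yaw":0},
    {"grip":5.0,"x":0,"y":11.9,"z":-8.5,"yaw":0},
    {"grip":5.0,"x":0,"y":11.9,"z":-10.3,"yaw":0},
    {"grip":5.0,"x":0,"y":11.9,"z":-11.2,"yaw":0},
    {"grip":5.0,"x":0,"y":11.9,"z":-11.7,"yaw":0},
  ],
)

```text
time_s: 10.22
position: [0.4862, 0.2791, 0.0671]
eef_rot: [[0.997, -0.074, -0.007], [-0.074, -0.997, -0.009], [-0.006, 0.009, -1.0]]
contact_force: [-11.7, -9.7, 30.9]
finger_gap: 0.0576
gripper_force: 41.4
```

carry_out(
  steps=[
    {"grip":5.0,"x":0,"y":0,"z":-0.3,"yaw":0},
    {"grip":5.0,"x":0,"y":0,"z":-0.3,"yaw":0},
    {"grip":5.0,"x":0,"y":0,"z":-0.3,"yaw":0},
    {"grip":6.2,"x":0,"y":0,"z":-0.3,"yaw":0},
    {"grip":7.2,"x":0,"y":0,"z":-0.3,"yaw":0},
    {"grip":7.2,"x":0,"y":0,"z":-0.3,"yaw":0},
    {"grip":7.2,"x":0,"y":0,"z":-0.3,"yaw":0},
    {"grip":7.2,"x":0,"y":0,"z":0.2,"yaw":0},
    {"grip":7.2,"x":0,"y":0,"z":3,"yaw":0},
    {"grip":7.2,"x":0,"y":0,"z":6,"yaw":0},
    {"grip":7.2,"x":0,"y":0,"z":9,"yaw":0},
    {"grip":7.2,"x":0.5,"y":-2,"z":11.7,"yaw":0},
  ],
)

```text
time_s: 11.22
position: [0.4912, 0.2696, 0.1878]
eef_rot: [[0.998, -0.063, 0.001], [-0.063, -0.998, 0.005], [0.0, -0.005, -1.0]]
contact_force: [0.4, 0.7, 1.6]
finger_gap: 0.0716
gripper_force: 0.0
```

```bash
python3 - <<'E'
from m import *
s,c=grab('side');print(s['position'],s['contact_force']);lids(s,c)
s,c=grab('wrist');lids(s,c)
E
```

```text
[0.49118072 0.2695655  0.18784255] [0.42776223 0.65574088 1.59044665]
blue 1126 [ 558.5 -175.4] [61.3 73.6] 87.7 z 0.113
red 599 [485.5 276.4] [67.1 73.5] 85.5 z 0.1133
green 537 [577.2 278.5] [64.9 72. ] 85.7 z 0.1134
red 5665 [489.2 281.3] [56.4 72.2] 85.2 z 0.1132
green 7788 [579.2 283.4] [56.3 71.6] 85.8 z 0.1132
```

carry_out(
  steps=[
    {"grip":7.2,"x":0.5,"y":-3.5,"z":0,"yaw":0},
    {"grip":7.2,"x":1,"y":-7,"z":0,"yaw":0},
    {"grip":7.2,"x":1.6,"y":-10.5,"z":0,"yaw":0},
    {"grip":7.2,"x":2.2,"y":-14,"z":0,"yaw":0},
    {"grip":7.2,"x":2.8,"y":-17.5,"z":0,"yaw":0},
    {"grip":7.2,"x":3.4,"y":-21,"z":0,"yaw":0.01},
    {"grip":7.2,"x":4,"y":-24.5,"z":0,"yaw":0.02},
    {"grip":7.2,"x":4.6,"y":-28,"z":0,"yaw":0.03},
    {"grip":7.2,"x":5.2,"y":-31.5,"z":0,"yaw":0.03},
    {"grip":7.2,"x":5.8,"y":-35,"z":0,"yaw":0.03},
    {"grip":7.2,"x":6.4,"y":-38.5,"z":0,"yaw":0.03},
    {"grip":7.2,"x":6.8,"y":-42,"z":0,"yaw":0.03},
  ],
)

```text
time_s: 12.32
position: [0.5609, -0.1574, 0.1845]
eef_rot: [[0.999, -0.041, -0.001], [-0.041, -0.999, 0.0], [-0.001, -0.0, -1.0]]
contact_force: [1.0, 0.5, -0.4]
finger_gap: 0.0717
gripper_force: 0.0
```

carry_out(
  steps=[
    {"grip":7.2,"x":0.1,"y":-1.3,"z":0,"yaw":0},
    {"grip":7.2,"x":0.1,"y":-1.6,"z":-1,"yaw":0},
    {"grip":7.2,"x":0.1,"y":-1.6,"z":-3,"yaw":0},
    {"grip":7.2,"x":0.1,"y":-1.6,"z":-5.5,"yaw":0},
    {"grip":7.2,"x":0.1,"y":-1.6,"z":-8,"yaw":0},
    {"grip":7.2,"x":0.1,"y":-1.6,"z":-10,"yaw":0},
    {"grip":7.2,"x":0.1,"y":-1.6,"z":-11.3,"yaw":0},
    {"grip":7.2,"x":0.1,"y":-1.6,"z":-12,"yaw":0},
    {"grip":7.2,"x":0.1,"y":-1.6,"z":-12,"yaw":0},
    {"grip":7.2,"x":0.1,"y":-1.6,"z":-12,"yaw":0},
  ],
)

```text
time_s: 13.15
position: [0.5625, -0.1711, 0.0655]
eef_rot: [[0.999, -0.04, 0.0], [-0.04, -0.999, 0.0], [0.0, -0.001, -1.0]]
contact_force: [1.0, -0.4, 0.9]
finger_gap: 0.0719
gripper_force: 0.0
```

carry_out(
  steps=[
    {"grip":6.2,"x":0,"y":0,"z":0,"yaw":0},
    {"grip":6.0,"x":0,"y":0,"z":0,"yaw":0},
    {"grip":5.8,"x":0,"y":0,"z":0,"yaw":0},
    {"grip":5.5,"x":0,"y":0,"z":0,"yaw":0},
    {"grip":5.2,"x":0,"y":0,"z":0,"yaw":0},
    {"grip":5.0,"x":0,"y":0,"z":0,"yaw":0},
    {"grip":5.0,"x":0,"y":0,"z":0,"yaw":0},
    {"grip":5.0,"x":0,"y":0,"z":0,"yaw":0},
  ],
)

```text
time_s: 13.82
position: [0.5635, -0.1725, 0.0669]
eef_rot: [[0.999, -0.041, 0.003], [-0.041, -0.999, -0.001], [0.003, 0.001, -1.0]]
contact_force: [-0.5, -0.1, 5.9]
finger_gap: 0.0578
gripper_force: 38.8
```

carry_out(
  steps=[
    {"grip":5.0,"x":0,"y":0,"z":1,"yaw":0},
    {"grip":5.0,"x":0,"y":0,"z":3,"yaw":0},
    {"grip":5.0,"x":0,"y":0,"z":6,"yaw":0},
    {"grip":5.0,"x":-1,"y":1,"z":9,"yaw":0},
    {"grip":5.0,"x":-2.5,"y":3,"z":11,"yaw":0},
    {"grip":5.0,"x":-4,"y":6,"z":12,"yaw":0},
    {"grip":5.0,"x":-5.5,"y":9,"z":12,"yaw":0},
    {"grip":5.0,"x":-7,"y":12,"z":12,"yaw":0},
    {"grip":5.0,"x":-8.5,"y":15,"z":12,"yaw":0},
    {"grip":5.0,"x":-10,"y":18,"z":12,"yaw":0},
    {"grip":5.0,"x":-11.5,"y":21,"z":12,"yaw":0},
    {"grip":5.0,"x":-13,"y":24,"z":12,"yaw":0},
  ],
)

```text
time_s: 14.82
position: [0.43, 0.069, 0.1849]
eef_rot: [[0.999, -0.041, -0.001], [-0.041, -0.999, -0.001], [-0.001, 0.001, -1.0]]
contact_force: [-0.6, 0.1, -1.6]
finger_gap: 0.0574
gripper_force: 38.2
```

carry_out(
  steps=[
    {"grip":5.0,"x":-1.5,"y":3,"z":0,"yaw":0},
    {"grip":5.0,"x":-3,"y":6,"z":0,"yaw":0},
    {"grip":5.0,"x":-3.7,"y":9,"z":0,"yaw":0},
    {"grip":5.0,"x":-3.7,"y":12,"z":0,"yaw":0},
    {"grip":5.0,"x":-3.7,"y":15,"z":0,"yaw":0},
    {"grip":5.0,"x":-3.7,"y":18,"z":0,"yaw":0},
    {"grip":5.0,"x":-3.7,"y":20.5,"z":0,"yaw":0},
    {"grip":5.0,"x":-3.7,"y":21.6,"z":-1,"yaw":0},
    {"grip":5.0,"x":-3.7,"y":21.6,"z":-3,"yaw":0},
    {"grip":5.0,"x":-3.7,"y":21.6,"z":-5,"yaw":0},
    {"grip":5.0,"x":-3.7,"y":21.6,"z":-7,"yaw":0},
    {"grip":5.0,"x":-3.7,"y":21.6,"z":-8.5,"yaw":0},
  ],
)

```text
time_s: 15.82
position: [0.3936, 0.2827, 0.0984]
eef_rot: [[0.999, -0.041, -0.003], [-0.041, -0.999, -0.002], [-0.003, 0.002, -1.0]]
contact_force: [0.0, 0.0, -1.7]
finger_gap: 0.0578
gripper_force: 38.2
```

carry_out(
  steps=[
    {"grip":5.0,"x":0,"y":0,"z":-1,"yaw":0},
    {"grip":5.0,"x":0,"y":0,"z":-1.8,"yaw":0},
    {"grip":5.0,"x":0,"y":0,"z":-2.4,"yaw":0},
    {"grip":5.0,"x":0,"y":0,"z":-2.8,"yaw":0},
    {"grip":5.0,"x":0,"y":0,"z":-3.1,"yaw":0},
    {"grip":5.0,"x":0,"y":0,"z":-3.3,"yaw":0},
    {"grip":5.0,"x":0,"y":0,"z":-3.5,"yaw":0},
    {"grip":5.0,"x":0,"y":0,"z":-3.5,"yaw":0},
    {"grip":5.0,"x":0,"y":0,"z":-3.5,"yaw":0},
  ],
)

```text
time_s: 16.57
position: [0.3955, 0.2843, 0.0669]
eef_rot: [[0.999, -0.041, 0.001], [-0.041, -0.999, -0.001], [0.001, 0.001, -1.0]]
contact_force: [-2.9, -2.4, 7.1]
finger_gap: 0.0575
gripper_force: 39.0
```

carry_out(
  steps=[
    {"grip":6.2,"x":0,"y":0,"z":0,"yaw":0},
    {"grip":7.2,"x":0,"y":0,"z":0,"yaw":0},
    {"grip":7.2,"x":0,"y":0,"z":0,"yaw":0},
    {"grip":7.2,"x":0,"y":0,"z":0,"yaw":0},
    {"grip":7.2,"x":0,"y":0,"z":0.5,"yaw":0},
    {"grip":7.2,"x":0,"y":0,"z":3,"yaw":0},
    {"grip":7.2,"x":0,"y":0,"z":6,"yaw":0},
    {"grip":7.2,"x":0,"y":0,"z":9,"yaw":0},
    {"grip":7.2,"x":1,"y":-2,"z":12,"yaw":0},
    {"grip":7.2,"x":3,"y":-5,"z":12,"yaw":0},
    {"grip":7.2,"x":5,"y":-8,"z":12,"yaw":0},
    {"grip":7.2,"x":7,"y":-11,"z":12,"yaw":0},
  ],
)

```text
time_s: 17.57
position: [0.4662, 0.1732, 0.1868]
eef_rot: [[0.999, -0.039, 0.003], [-0.039, -0.999, 0.0], [0.003, -0.0, -1.0]]
contact_force: [0.2, 0.1, -0.6]
finger_gap: 0.0723
gripper_force: 0.0
```

```bash
python3 - <<'E'
from m import *
s,c=grab('side');save(c,'s2.png');print(s['position'],s['contact_force'],s['time_s']);lids(s,c)
s,c=grab('wrist');lids(s,c)
E
```

```text
[0.46619965 0.1732334  0.18683238] [ 0.18448707  0.07058214 -0.62071181] 17.5667
blue 641 [392.2 278.9] [67.1 72.4] 87.9 z 0.1135
red 349 [471.3 278.8] [67.1 44. ] 82.1 z 0.1133
green 540 [576.6 277.6] [68.1 72.5] 84.6 z 0.1132
blue 1615 [418.5 283.1] [34.3 57.2] 8.3 z 0.1129
red 6779 [488.6 278.9] [59.4 72.1] 85.5 z 0.1132
green 9607 [578.3 281. ] [59.3 72. ] 85.6 z 0.1132
```

View pics/s2.png

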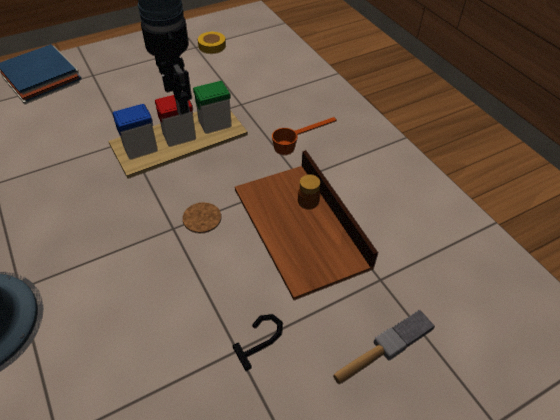

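All three tubs stand upright on the board, at (135,130), (177,118) and (213,107). The jar at (310,192) is now clear. I move above it.

carry_out(
  steps=[
    {"grip":7.5,"x":2.5,"y":-3,"z":0,"yaw":0},
    {"grip":7.5,"x":5,"y":-6,"z":0,"yaw":0},
    {"grip":7.5,"x":7.5,"y":-9,"z":0,"yaw":0},
    {"grip":7.5,"x":10,"y":-12,"z":0,"yaw":0},
    {"grip":7.5,"x":12.5,"y":-15,"z":0,"yaw":0},
    {"grip":7.5,"x":15,"y":-18,"z":0,"yaw":0},
    {"grip":7.5,"x":17.5,"y":-20.5,"z":0,"yaw":0},
    {"grip":7.5,"x":18.5,"y":-21.1,"z":0,"yaw":-0.02},
    {"grip":7.5,"x":18.5,"y":-21.1,"z":0,"yaw":-0.03},
    {"grip":7.5,"x":18.5,"y":-21.1,"z":0,"yaw":-0.03},
    {"grip":7.5,"x":18.5,"y":-21.1,"z":0,"yaw":-0.03},
  ],
)

```text
time_s: 18.58
position: [0.6491, -0.0347, 0.1851]
eef_rot: [[0.998, -0.068, -0.001], [-0.068, -0.998, 0.002], [-0.001, -0.001, -1.0]]
contact_force: [0.4, -0.2, 0.0]
finger_gap: 0.0749
gripper_force: 0.0
```

```bash
python3 look.py w3.png
```

```text
[ 0.6491 -0.0347  0.1851] [ 0.9977 -0.0682 -0.0014] [-0.001  0.002 -1.   ] 18.5833 [ 0.38 -0.2   0.01] 0.07494091646307383
jar 1606 [650.1 -36.9] [40.  42.1] 85.0 0.0746912027053124
mat 1242 [456.8  39.1] [47.3 79.2] 8.5
```

View pics/w3.png

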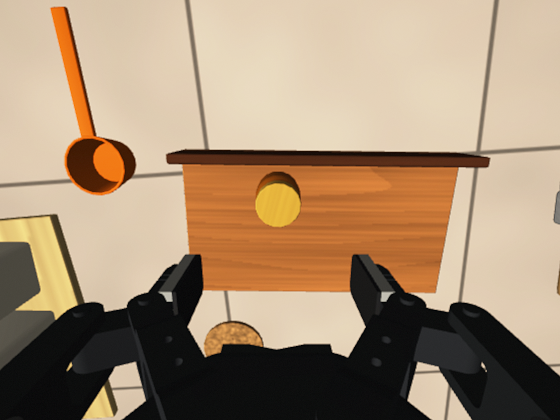

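The jar lid at (278,200) casts to (0.650, -0.037), right under the tool. I descend and grip it.

carry_out(
  steps=[
    {"grip":7.2,"x":0,"y":0,"z":-2,"yaw":0},
    {"grip":7.2,"x":0,"y":0,"z":-4.5,"yaw":0},
    {"grip":7.2,"x":0,"y":0,"z":-7,"yaw":0},
    {"grip":7.2,"x":0,"y":0,"z":-9,"yaw":0},
    {"grip":7.2,"x":0,"y":0,"z":-11,"yaw":0},
    {"grip":7.2,"x":0,"y":0,"z":-13,"yaw":0},
    {"grip":7.2,"x":0,"y":0,"z":-14.5,"yaw":0},
    {"grip":7.2,"x":0,"y":0,"z":-15.4,"yaw":0},
    {"grip":7.2,"x":0,"y":0,"z":-15.8,"yaw":0},
    {"grip":7.2,"x":0,"y":0,"z":-15.8,"yaw":0},
    {"grip":7.2,"x":0,"y":0,"z":-15.8,"yaw":0},
  ],
)

```text
time_s: 19.55
position: [0.6508, -0.0367, 0.0282]
eef_rot: [[0.997, -0.071, 0.002], [-0.071, -0.997, 0.0], [0.002, -0.0, -1.0]]
contact_force: [0.4, 0.8, -0.3]
finger_gap: 0.0721
gripper_force: 0.0
```

carry_out(
  steps=[
    {"grip":6,"x":0,"y":0,"z":0,"yaw":0},
    {"grip":5.3,"x":0,"y":0,"z":0,"yaw":0},
    {"grip":5.0,"x":0,"y":0,"z":0,"yaw":0},
    {"grip":4.8,"x":0,"y":0,"z":0,"yaw":0},
    {"grip":4.6,"x":0,"y":0,"z":0,"yaw":0},
    {"grip":4.3,"x":0,"y":0,"z":0,"yaw":0},
    {"grip":4,"x":0,"y":0,"z":0,"yaw":0},
    {"grip":4,"x":0,"y":0,"z":0,"yaw":0},
    {"grip":4,"x":0,"y":0,"z":0,"yaw":0},
    {"grip":4,"x":0,"y":0,"z":0,"yaw":0},
  ],
  squeeze=30,
)

```text
time_s: 20.38
position: [0.6507, -0.0368, 0.028]
eef_rot: [[0.997, -0.071, 0.001], [-0.071, -0.997, 0.0], [0.001, -0.0, -1.0]]
contact_force: [-0.3, 0.1, 5.2]
finger_gap: 0.0447
gripper_force: 31.2
```

carry_out(
  steps=[
    {"grip":4.0,"x":0,"y":0,"z":0.8,"yaw":0},
    {"grip":4.0,"x":0,"y":0,"z":2.5,"yaw":0},
    {"grip":4.0,"x":0,"y":0,"z":4.5,"yaw":0},
    {"grip":4.0,"x":-1.5,"y":0.5,"z":6,"yaw":0},
    {"grip":4.0,"x":-4,"y":1.4,"z":7,"yaw":0},
    {"grip":4.0,"x":-7,"y":2.4,"z":7,"yaw":0},
    {"grip":4.0,"x":-10,"y":3.5,"z":7,"yaw":0},
    {"grip":4.0,"x":-13,"y":4.5,"z":7,"yaw":0},
    {"grip":4.0,"x":-16,"y":5.6,"z":7,"yaw":0},
    {"grip":4.0,"x":-18.5,"y":6.5,"z":7,"yaw":0},
    {"grip":4.0,"x":-20.5,"y":7.2,"z":7,"yaw":0},
    {"grip":4.0,"x":-21.2,"y":7.4,"z":7,"yaw":0},
  ],
)

```text
time_s: 21.38
position: [0.433, 0.0374, 0.096]
eef_rot: [[0.998, -0.069, -0.005], [-0.069, -0.998, -0.002], [-0.005, 0.002, -1.0]]
contact_force: [0.0, -0.3, -1.2]
finger_gap: 0.0443
gripper_force: 30.9
```

carry_out(
  steps=[
    {"grip":4.0,"x":0,"y":0,"z":-1,"yaw":0},
    {"grip":4.0,"x":0,"y":0,"z":-2.5,"yaw":0},
    {"grip":4.0,"x":0,"y":0,"z":-4,"yaw":0},
    {"grip":4.0,"x":0,"y":0,"z":-5.2,"yaw":0},
    {"grip":4.0,"x":0,"y":0,"z":-6.1,"yaw":0},
    {"grip":4.0,"x":0,"y":0,"z":-6.7,"yaw":0},
    {"grip":4.0,"x":0,"y":0,"z":-7,"yaw":0},
    {"grip":4.0,"x":0,"y":0,"z":-7.2,"yaw":0},
    {"grip":4.0,"x":0,"y":0,"z":-7.3,"yaw":0},
    {"grip":4.0,"x":0,"y":0,"z":-7.4,"yaw":0},
    {"grip":4.0,"x":0,"y":0,"z":-7.5,"yaw":0},
    {"grip":4.0,"x":0,"y":0,"z":-7.5,"yaw":0},
  ],
)

```text
time_s: 22.38
position: [0.4384, 0.0369, 0.0226]
eef_rot: [[0.997, -0.071, 0.001], [-0.071, -0.997, -0.0], [0.001, 0.0, -1.0]]
contact_force: [-0.5, 0.9, -0.6]
finger_gap: 0.0447
gripper_force: 30.9
```

carry_out(
  steps=[
    {"grip":4.0,"x":0,"y":0,"z":-0.03,"yaw":0},
    {"grip":4.0,"x":0,"y":0,"z":-0.06,"yaw":0},
    {"grip":4.0,"x":0,"y":0,"z":-0.06,"yaw":0},
    {"grip":4.0,"x":0,"y":0,"z":-0.06,"yaw":0},
  ],
)

```text
time_s: 22.72
position: [0.4383, 0.0369, 0.022]
eef_rot: [[0.997, -0.071, 0.0], [-0.071, -0.997, -0.0], [0.001, 0.0, -1.0]]
contact_force: [-0.2, -0.9, 1.4]
finger_gap: 0.0442
gripper_force: 31.1
```

carry_out(
  steps=[
    {"grip":4.7,"x":0,"y":0,"z":0,"yaw":0},
    {"grip":5.2,"x":0,"y":0,"z":0,"yaw":0},
    {"grip":6,"x":0,"y":0,"z":0,"yaw":0},
    {"grip":7,"x":0,"y":0,"z":0,"yaw":0},
    {"grip":7.2,"x":0,"y":0,"z":0,"yaw":0},
    {"grip":7.2,"x":0,"y":0,"z":0.5,"yaw":0},
    {"grip":7.2,"x":0,"y":0,"z":2.5,"yaw":0},
    {"grip":7.2,"x":0,"y":0,"z":5.5,"yaw":0},
    {"grip":7.2,"x":0,"y":0,"z":9,"yaw":0},
    {"grip":7.2,"x":0,"y":0,"z":12.5,"yaw":0},
    {"grip":7.2,"x":0,"y":0,"z":15.5,"yaw":0},
    {"grip":7.2,"x":0,"y":0,"z":16.4,"yaw":0},
  ],
)

```text
time_s: 23.72
position: [0.4414, 0.0377, 0.1909]
eef_rot: [[0.997, -0.071, 0.009], [-0.071, -0.997, -0.001], [0.009, 0.0, -1.0]]
contact_force: [0.8, 0.9, 0.1]
finger_gap: 0.0718
gripper_force: 0.0
```

```bash
python3 - <<'E'
from m import *
s,c=grab('wrist');save(c,'w4.png');print(s['position'],s['contact_force'],s['time_s']);lids(s,c)
h,S,V=hsv(c);Z=cloud(s,c)[...,2]
m=comp((h>8)&(h<32)&(S>60)&(abs(Z-.068)<.006));print('jar',m.sum(),*rect(cast(s,c,pts(m),.068)),np.median(Z[m]))
m=(h>5)&(h<25)&(S>70)&(abs(Z-.006)<.003);m=comp(m);print('mat',m.sum(),*rect(cast(s,c,pts(m),.006)))
E
```

```text
[0.44141608 0.03765532 0.19087464] [0.79369939 0.91662207 0.13257821] 23.7167
blue 2498 [391.9 259.8] [36.  78.2] 71.7 z 0.1129
red 311 [467.1 249.4] [ 8.5 36.3] 71.7 z 0.1092
jar 1465 [438.2  36.1] [40.8 41.2] 85.9 0.0686278232457061
mat 1821 [441.4  36.5] [78.8 72.9] 89.4
```

View pics/w4.png

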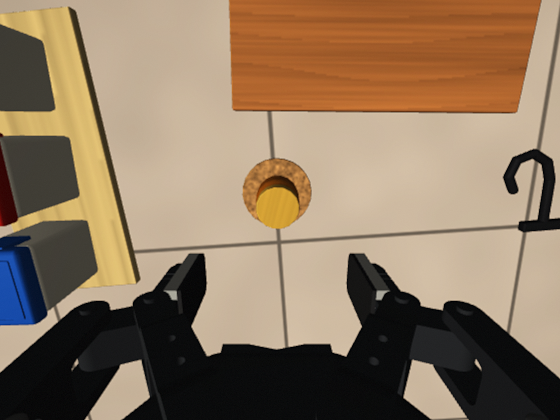

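The jar lid at (278,203) stands upright in the middle of the mat. Now the tubs go back, blue first.

carry_out(
  steps=[
    {"grip":7.2,"x":-0.5,"y":3,"z":0,"yaw":0},
    {"grip":7.2,"x":-1,"y":6.5,"z":0,"yaw":0.01},
    {"grip":7.2,"x":-1.6,"y":10,"z":0,"yaw":0.02},
    {"grip":7.2,"x":-2.3,"y":13.5,"z":0,"yaw":0.03},
    {"grip":7.2,"x":-3,"y":17,"z":0,"yaw":0.03},
    {"grip":7.2,"x":-3.7,"y":20.5,"z":0,"yaw":0.03},
    {"grip":7.2,"x":-4.2,"y":23.5,"z":0,"yaw":0.03},
    {"grip":7.2,"x":-4.3,"y":24.7,"z":0,"yaw":0.03},
    {"grip":7.2,"x":-4.3,"y":24.7,"z":0,"yaw":0.03},
    {"grip":7.2,"x":-4.3,"y":24.7,"z":-2,"yaw":0.03},
    {"grip":7.2,"x":-4.3,"y":24.7,"z":-4.5,"yaw":0.03},
    {"grip":7.2,"x":-4.3,"y":24.7,"z":-7,"yaw":0.03},
  ],
)

```text
time_s: 24.77
position: [0.3956, 0.2821, 0.1143]
eef_rot: [[0.999, -0.043, 0.0], [-0.043, -0.999, -0.002], [0.0, 0.001, -1.0]]
contact_force: [0.4, -0.5, -0.2]
finger_gap: 0.0721
gripper_force: 0.0
```

carry_out(
  steps=[
    {"grip":7.2,"x":0,"y":0,"z":-2,"yaw":0},
    {"grip":7.2,"x":0,"y":0,"z":-3.8,"yaw":0},
    {"grip":7.2,"x":0,"y":0,"z":-4.6,"yaw":0},
    {"grip":7.2,"x":0,"y":0,"z":-5,"yaw":0},
    {"grip":7.2,"x":0,"y":0,"z":-5,"yaw":0},
    {"grip":7.2,"x":0,"y":0,"z":-5,"yaw":0},
  ],
)

```text
time_s: 25.27
position: [0.3956, 0.2838, 0.0661]
eef_rot: [[0.999, -0.042, 0.001], [-0.042, -0.999, 0.0], [0.001, -0.0, -1.0]]
contact_force: [-0.5, 0.6, 0.2]
finger_gap: 0.0718
gripper_force: 0.0
```

carry_out(
  steps=[
    {"grip":6.2,"x":0,"y":0,"z":0,"yaw":0},
    {"grip":6.0,"x":0,"y":0,"z":0,"yaw":0},
    {"grip":5.8,"x":0,"y":0,"z":0,"yaw":0},
    {"grip":5.5,"x":0,"y":0,"z":0,"yaw":0},
    {"grip":5.2,"x":0,"y":0,"z":0,"yaw":0},
    {"grip":5.0,"x":0,"y":0,"z":0,"yaw":0},
    {"grip":5.0,"x":0,"y":0,"z":0,"yaw":0},
    {"grip":5.0,"x":0,"y":0,"z":0,"yaw":0},
  ],
  squeeze=35,
)

```text
time_s: 25.93
position: [0.396, 0.2846, 0.0668]
eef_rot: [[0.999, -0.041, 0.002], [-0.041, -0.999, 0.001], [0.002, -0.001, -1.0]]
contact_force: [-0.5, -1.0, 6.0]
finger_gap: 0.0577
gripper_force: 38.8
```

carry_out(
  steps=[
    {"grip":5.0,"x":0,"y":0,"z":1,"yaw":0},
    {"grip":5.0,"x":0,"y":0,"z":3,"yaw":0},
    {"grip":5.0,"x":0,"y":0,"z":6,"yaw":0},
    {"grip":5.0,"x":0,"y":-1,"z":9,"yaw":0},
    {"grip":5.0,"x":0,"y":-3,"z":11,"yaw":0},
    {"grip":5.0,"x":0.5,"y":-6,"z":12,"yaw":0},
    {"grip":5.0,"x":1.5,"y":-9,"z":12,"yaw":0},
    {"grip":5.0,"x":3,"y":-12,"z":12,"yaw":0},
    {"grip":5.0,"x":4.5,"y":-15,"z":12,"yaw":0},
    {"grip":5.0,"x":6,"y":-18,"z":12,"yaw":0},
    {"grip":5.0,"x":7.5,"y":-21,"z":12,"yaw":0},
    {"grip":5.0,"x":9,"y":-24,"z":12,"yaw":0},
  ],
)

```text
time_s: 26.93
position: [0.4846, 0.0423, 0.1856]
eef_rot: [[0.999, -0.041, -0.001], [-0.041, -0.999, -0.0], [-0.001, 0.0, -1.0]]
contact_force: [0.3, 1.0, -1.6]
finger_gap: 0.0574
gripper_force: 38.1
```

carry_out(
  steps=[
    {"grip":5.0,"x":1.5,"y":-3,"z":0,"yaw":0},
    {"grip":5.0,"x":3,"y":-6,"z":0,"yaw":0},
    {"grip":5.0,"x":4.5,"y":-9,"z":0,"yaw":0},
    {"grip":5.0,"x":6,"y":-12,"z":0,"yaw":0},
    {"grip":5.0,"x":7,"y":-15,"z":0,"yaw":0},
    {"grip":5.0,"x":7.5,"y":-18,"z":0,"yaw":0},
    {"grip":5.0,"x":7.7,"y":-20.5,"z":0,"yaw":0},
    {"grip":5.0,"x":7.7,"y":-21.6,"z":-1,"yaw":0},
    {"grip":5.0,"x":7.7,"y":-21.6,"z":-3,"yaw":0},
    {"grip":5.0,"x":7.7,"y":-21.6,"z":-5,"yaw":0},
    {"grip":5.0,"x":7.7,"y":-21.6,"z":-7,"yaw":0},
    {"grip":5.0,"x":7.7,"y":-21.6,"z":-8.5,"yaw":0},
  ],
)

```text
time_s: 27.93
position: [0.5598, -0.1702, 0.0979]
eef_rot: [[0.999, -0.04, -0.004], [-0.04, -0.999, 0.002], [-0.004, -0.002, -1.0]]
contact_force: [0.3, 0.1, -1.6]
finger_gap: 0.0576
gripper_force: 38.1
```

carry_out(
  steps=[
    {"grip":5.0,"x":0,"y":0,"z":-1,"yaw":0},
    {"grip":5.0,"x":0,"y":0,"z":-1.8,"yaw":0},
    {"grip":5.0,"x":0,"y":0,"z":-2.4,"yaw":0},
    {"grip":5.0,"x":0,"y":0,"z":-2.8,"yaw":0},
    {"grip":5.0,"x":0,"y":0,"z":-3.1,"yaw":0},
    {"grip":5.0,"x":0,"y":0,"z":-3.3,"yaw":0},
    {"grip":5.0,"x":0,"y":0,"z":-3.4,"yaw":0},
    {"grip":5.0,"x":0,"y":0,"z":-3.5,"yaw":0},
    {"grip":5.0,"x":0,"y":0,"z":-3.5,"yaw":0},
    {"grip":5.0,"x":0,"y":0,"z":-3.5,"yaw":0},
  ],
)

```text
time_s: 28.77
position: [0.5626, -0.1721, 0.0669]
eef_rot: [[0.999, -0.041, 0.001], [-0.041, -0.999, -0.001], [0.001, 0.001, -1.0]]
contact_force: [-2.4, 0.7, 6.0]
finger_gap: 0.058
gripper_force: 38.6
```

carry_out(
  steps=[
    {"grip":6.2,"x":0,"y":0,"z":0,"yaw":0},
    {"grip":7.2,"x":0,"y":0,"z":0,"yaw":0},
    {"grip":7.2,"x":0,"y":0,"z":0,"yaw":0},
    {"grip":7.2,"x":0,"y":0,"z":0,"yaw":0},
    {"grip":7.2,"x":0,"y":0,"z":0.5,"yaw":0},
    {"grip":7.2,"x":0,"y":0,"z":3,"yaw":0},
    {"grip":7.2,"x":0,"y":0,"z":6,"yaw":0},
    {"grip":7.2,"x":0,"y":0,"z":9,"yaw":0},
    {"grip":7.2,"x":-0.5,"y":2,"z":12,"yaw":0},
    {"grip":7.2,"x":-1,"y":5,"z":12,"yaw":-0.01},
    {"grip":7.2,"x":-1.5,"y":8.5,"z":12,"yaw":-0.02},
    {"grip":7.2,"x":-2,"y":12,"z":12,"yaw":-0.03},
  ],
)

```text
time_s: 29.77
position: [0.5425, -0.0516, 0.1871]
eef_rot: [[0.997, -0.074, 0.003], [-0.074, -0.997, -0.001], [0.003, 0.001, -1.0]]
contact_force: [0.7, 1.9, 1.0]
finger_gap: 0.0721
gripper_force: 0.0
```

carry_out(
  steps=[
    {"grip":7.2,"x":-0.5,"y":3.5,"z":0,"yaw":0},
    {"grip":7.2,"x":-1,"y":7,"z":0,"yaw":0},
    {"grip":7.2,"x":-1.6,"y":10.5,"z":0,"yaw":0},
    {"grip":7.2,"x":-2.2,"y":14,"z":0,"yaw":0},
    {"grip":7.2,"x":-2.8,"y":17.5,"z":0,"yaw":0},
    {"grip":7.2,"x":-3.4,"y":21,"z":0,"yaw":0},
    {"grip":7.2,"x":-4,"y":24.5,"z":0,"yaw":0},
    {"grip":7.2,"x":-4.6,"y":28,"z":0,"yaw":0},
    {"grip":7.2,"x":-5.2,"y":31,"z":0,"yaw":0},
    {"grip":7.2,"x":-5.4,"y":33.4,"z":0,"yaw":0},
    {"grip":7.2,"x":-5.4,"y":33.4,"z":0,"yaw":0},
    {"grip":7.2,"x":-5.4,"y":33.4,"z":0,"yaw":0},
  ],
)

```text
time_s: 30.77
position: [0.4871, 0.2843, 0.1861]
eef_rot: [[0.998, -0.066, 0.0], [-0.066, -0.998, 0.001], [0.0, -0.001, -1.0]]
contact_force: [-0.5, -0.3, -0.5]
finger_gap: 0.0718
gripper_force: 0.0
```

carry_out(
  steps=[
    {"grip":7.2,"x":0,"y":0,"z":-2,"yaw":0},
    {"grip":7.2,"x":0,"y":0,"z":-4.5,"yaw":0},
    {"grip":7.2,"x":0,"y":0,"z":-7,"yaw":0},
    {"grip":7.2,"x":0,"y":0,"z":-9.5,"yaw":0},
    {"grip":7.2,"x":0,"y":0,"z":-11,"yaw":0},
    {"grip":7.2,"x":0,"y":0,"z":-11.7,"yaw":0},
    {"grip":7.2,"x":0,"y":0,"z":-12,"yaw":0},
    {"grip":7.2,"x":0,"y":0,"z":-12,"yaw":0},
    {"grip":7.2,"x":0,"y":0,"z":-12,"yaw":0},
  ],
)

```text
time_s: 31.52
position: [0.4891, 0.2824, 0.0669]
eef_rot: [[0.997, -0.071, 0.002], [-0.071, -0.997, 0.001], [0.002, -0.001, -1.0]]
contact_force: [0.4, 0.6, 0.5]
finger_gap: 0.0721
gripper_force: 0.0
```

carry_out(
  steps=[
    {"grip":6.2,"x":0,"y":0,"z":0,"yaw":0},
    {"grip":6.0,"x":0,"y":0,"z":0,"yaw":0},
    {"grip":5.8,"x":0,"y":0,"z":0,"yaw":0},
    {"grip":5.5,"x":0,"y":0,"z":0,"yaw":0},
    {"grip":5.2,"x":0,"y":0,"z":0,"yaw":0},
    {"grip":5.0,"x":0,"y":0,"z":0,"yaw":0},
    {"grip":5.0,"x":0,"y":0,"z":0,"yaw":0},
    {"grip":5.0,"x":0,"y":0,"z":0,"yaw":0},
  ],
)

```text
time_s: 32.18
position: [0.4891, 0.2825, 0.067]
eef_rot: [[0.997, -0.071, 0.002], [-0.071, -0.997, 0.001], [0.002, -0.001, -1.0]]
contact_force: [-0.5, -0.1, 5.9]
finger_gap: 0.0577
gripper_force: 38.8
```

carry_out(
  steps=[
    {"grip":5.0,"x":0,"y":0,"z":1,"yaw":0},
    {"grip":5.0,"x":0,"y":0,"z":3,"yaw":0},
    {"grip":5.0,"x":0,"y":0,"z":6,"yaw":0},
    {"grip":5.0,"x":0,"y":-1,"z":9,"yaw":0},
    {"grip":5.0,"x":0,"y":-3,"z":11,"yaw":0},
    {"grip":5.0,"x":0,"y":-6,"z":12,"yaw":0},
    {"grip":5.0,"x":0.5,"y":-9,"z":12,"yaw":0},
    {"grip":5.0,"x":1.5,"y":-12,"z":12,"yaw":0},
    {"grip":5.0,"x":3,"y":-15,"z":12,"yaw":0},
    {"grip":5.0,"x":4.5,"y":-18,"z":12,"yaw":0},
    {"grip":5.0,"x":5.5,"y":-21,"z":12,"yaw":0},
    {"grip":5.0,"x":6.5,"y":-24,"z":12,"yaw":0},
  ],
)

```text
time_s: 33.18
position: [0.5526, 0.0404, 0.1853]
eef_rot: [[0.997, -0.071, -0.001], [-0.071, -0.997, 0.0], [-0.001, 0.0, -1.0]]
contact_force: [0.5, 0.3, -2.6]
finger_gap: 0.0575
gripper_force: 38.2
```

carry_out(
  steps=[
    {"grip":5.0,"x":0.8,"y":-3,"z":0,"yaw":0},
    {"grip":5.0,"x":1.4,"y":-6,"z":0,"yaw":0},
    {"grip":5.0,"x":1.7,"y":-9,"z":0,"yaw":0},
    {"grip":5.0,"x":1.8,"y":-11,"z":0,"yaw":0},
    {"grip":5.0,"x":1.8,"y":-11.7,"z":0,"yaw":0},
    {"grip":5.0,"x":1.8,"y":-11.7,"z":-1,"yaw":0},
    {"grip":5.0,"x":1.8,"y":-11.7,"z":-3,"yaw":0},
    {"grip":5.0,"x":1.8,"y":-11.7,"z":-5,"yaw":0},
    {"grip":5.0,"x":1.8,"y":-11.7,"z":-7,"yaw":0},
    {"grip":5.0,"x":1.8,"y":-11.7,"z":-8.5,"yaw":0},
  ],
)

```text
time_s: 34.02
position: [0.5692, -0.0711, 0.0983]
eef_rot: [[0.998, -0.067, -0.003], [-0.067, -0.998, 0.003], [-0.003, -0.002, -1.0]]
contact_force: [-0.1, 0.2, -2.4]
finger_gap: 0.0576
gripper_force: 38.2
```

carry_out(
  steps=[
    {"grip":5.0,"x":0,"y":0,"z":-1,"yaw":0},
    {"grip":5.0,"x":0,"y":0,"z":-1.8,"yaw":0},
    {"grip":5.0,"x":0,"y":0,"z":-2.4,"yaw":0},
    {"grip":5.0,"x":0,"y":0,"z":-2.8,"yaw":0},
    {"grip":5.0,"x":0,"y":0,"z":-3.1,"yaw":0},
    {"grip":5.0,"x":0,"y":0,"z":-3.3,"yaw":0},
    {"grip":5.0,"x":0,"y":0,"z":-3.4,"yaw":0},
    {"grip":5.0,"x":0,"y":0,"z":-3.5,"yaw":0},
    {"grip":5.0,"x":0,"y":0,"z":-3.5,"yaw":0},
    {"grip":5.0,"x":0,"y":0,"z":-3.5,"yaw":0},
  ],
)

```text
time_s: 34.85
position: [0.5715, -0.0751, 0.067]
eef_rot: [[0.997, -0.071, 0.001], [-0.071, -0.997, -0.001], [0.001, 0.001, -1.0]]
contact_force: [-3.0, -0.7, 6.2]
finger_gap: 0.0581
gripper_force: 38.8
```

carry_out(
  steps=[
    {"grip":6.2,"x":0,"y":0,"z":0,"yaw":0},
    {"grip":7.2,"x":0,"y":0,"z":0,"yaw":0},
    {"grip":7.2,"x":0,"y":0,"z":0,"yaw":0},
    {"grip":7.2,"x":0,"y":0,"z":0,"yaw":0},
    {"grip":7.2,"x":0,"y":0,"z":0.5,"yaw":0},
    {"grip":7.2,"x":0,"y":0,"z":3,"yaw":0},
    {"grip":7.2,"x":0,"y":0,"z":6,"yaw":0},
    {"grip":7.2,"x":0,"y":0,"z":9,"yaw":0},
    {"grip":7.2,"x":0.1,"y":2,"z":12,"yaw":0},
    {"grip":7.2,"x":0.2,"y":5,"z":12,"yaw":0},
    {"grip":7.2,"x":0.3,"y":8.5,"z":12,"yaw":0},
    {"grip":7.2,"x":0.4,"y":12,"z":12,"yaw":0},
  ],
)

```text
time_s: 35.85
position: [0.5759, 0.0452, 0.1872]
eef_rot: [[0.997, -0.074, 0.003], [-0.074, -0.997, -0.0], [0.003, 0.0, -1.0]]
contact_force: [0.3, 0.6, -0.3]
finger_gap: 0.072
gripper_force: 0.0
```

carry_out(
  steps=[
    {"grip":7.2,"x":0.1,"y":3.5,"z":0,"yaw":0},
    {"grip":7.2,"x":0.2,"y":7,"z":0,"yaw":0},
    {"grip":7.2,"x":0.3,"y":10.5,"z":0,"yaw":0},
    {"grip":7.2,"x":0.4,"y":14,"z":0,"yaw":0},
    {"grip":7.2,"x":0.5,"y":17.5,"z":0,"yaw":0},
    {"grip":7.2,"x":0.6,"y":21,"z":0,"yaw":0},
    {"grip":7.2,"x":0.6,"y":23.2,"z":0,"yaw":0},
    {"grip":7.2,"x":0.6,"y":23.9,"z":0,"yaw":0},
    {"grip":7.2,"x":0.6,"y":23.9,"z":0,"yaw":0},
    {"grip":7.2,"x":0.6,"y":23.9,"z":0,"yaw":0},
  ],
)

```text
time_s: 36.68
position: [0.5813, 0.2826, 0.1854]
eef_rot: [[0.997, -0.071, -0.0], [-0.071, -0.997, -0.002], [-0.0, 0.002, -1.0]]
contact_force: [-0.1, -0.8, -0.2]
finger_gap: 0.0722
gripper_force: 0.0
```

carry_out(
  steps=[
    {"grip":7.2,"x":0,"y":0,"z":-2,"yaw":0},
    {"grip":7.2,"x":0,"y":0,"z":-4.5,"yaw":0},
    {"grip":7.2,"x":0,"y":0,"z":-7,"yaw":0},
    {"grip":7.2,"x":0,"y":0,"z":-9.5,"yaw":0},
    {"grip":7.2,"x":0,"y":0,"z":-11,"yaw":0},
    {"grip":7.2,"x":0,"y":0,"z":-11.7,"yaw":0},
    {"grip":7.2,"x":0,"y":0,"z":-12,"yaw":0},
    {"grip":7.2,"x":0,"y":0,"z":-12,"yaw":0},
    {"grip":7.2,"x":0,"y":0,"z":-12,"yaw":0},
  ],
)

```text
time_s: 37.43
position: [0.5822, 0.2842, 0.0671]
eef_rot: [[0.997, -0.072, 0.002], [-0.072, -0.997, 0.001], [0.002, -0.001, -1.0]]
contact_force: [-0.4, -0.4, 0.4]
finger_gap: 0.0722
gripper_force: 0.0
```

carry_out(
  steps=[
    {"grip":6.2,"x":0,"y":0,"z":0,"yaw":0},
    {"grip":6.0,"x":0,"y":0,"z":0,"yaw":0},
    {"grip":5.8,"x":0,"y":0,"z":0,"yaw":0},
    {"grip":5.5,"x":0,"y":0,"z":0,"yaw":0},
    {"grip":5.2,"x":0,"y":0,"z":0,"yaw":0},
    {"grip":5.0,"x":0,"y":0,"z":0,"yaw":0},
    {"grip":5.0,"x":0,"y":0,"z":0,"yaw":0},
    {"grip":5.0,"x":0,"y":0,"z":0,"yaw":0},
  ],
)

```text
time_s: 38.1
position: [0.582, 0.2846, 0.067]
eef_rot: [[0.997, -0.071, 0.002], [-0.071, -0.997, 0.001], [0.002, -0.001, -1.0]]
contact_force: [1.1, 0.1, 6.0]
finger_gap: 0.0579
gripper_force: 38.9
```

carry_out(
  steps=[
    {"grip":5.0,"x":0,"y":0,"z":1,"yaw":0},
    {"grip":5.0,"x":0,"y":0,"z":3,"yaw":0},
    {"grip":5.0,"x":0,"y":0,"z":6,"yaw":0},
    {"grip":5.0,"x":0,"y":-2,"z":8,"yaw":0},
    {"grip":5.0,"x":0,"y":-5,"z":8.5,"yaw":0},
    {"grip":5.0,"x":0,"y":-8,"z":8.5,"yaw":0},
    {"grip":5.0,"x":0,"y":-11,"z":8.5,"yaw":0},
    {"grip":5.0,"x":0,"y":-14,"z":8.5,"yaw":0},
    {"grip":5.0,"x":0,"y":-17,"z":8.5,"yaw":0},
    {"grip":5.0,"x":0,"y":-20,"z":8.5,"yaw":0},
    {"grip":5.0,"x":0,"y":-23,"z":8.5,"yaw":0},
    {"grip":5.0,"x":0,"y":-25.5,"z":8.5,"yaw":0},
  ],
)

```text
time_s: 39.1
position: [0.5799, 0.0259, 0.15]
eef_rot: [[0.997, -0.073, -0.002], [-0.073, -0.997, -0.001], [-0.002, 0.001, -1.0]]
contact_force: [-0.1, -0.2, -1.1]
finger_gap: 0.0577
gripper_force: 38.4
```

carry_out(
  steps=[
    {"grip":5.0,"x":0,"y":-1,"z":0,"yaw":0},
    {"grip":5.0,"x":0,"y":-1.3,"z":0,"yaw":0},
    {"grip":5.0,"x":0,"y":-1.3,"z":-0.5,"yaw":0},
    {"grip":5.0,"x":0,"y":-1.3,"z":-2,"yaw":0},
    {"grip":5.0,"x":0,"y":-1.3,"z":-3.5,"yaw":0},
    {"grip":5.0,"x":0,"y":-1.3,"z":-5,"yaw":0},
    {"grip":5.0,"x":0,"y":-1.3,"z":-6,"yaw":0},
    {"grip":5.0,"x":0,"y":-1.3,"z":-6.8,"yaw":0},
  ],
)

```text
time_s: 39.77
position: [0.5801, 0.019, 0.0813]
eef_rot: [[0.998, -0.067, -0.002], [-0.067, -0.998, 0.002], [-0.002, -0.002, -1.0]]
contact_force: [0.6, 0.4, -1.5]
finger_gap: 0.0575
gripper_force: 38.4
```

carry_out(
  steps=[
    {"grip":5.0,"x":0,"y":0,"z":-0.5,"yaw":0},
    {"grip":5.0,"x":0,"y":0,"z":-0.9,"yaw":0},
    {"grip":5.0,"x":0,"y":0,"z":-1.2,"yaw":0},
    {"grip":5.0,"x":0,"y":0,"z":-1.4,"yaw":0},
    {"grip":5.0,"x":0,"y":0,"z":-1.6,"yaw":0},
    {"grip":5.0,"x":0,"y":0,"z":-1.7,"yaw":0},
    {"grip":5.0,"x":0,"y":0,"z":-1.7,"yaw":0},
    {"grip":5.0,"x":0,"y":0,"z":-1.7,"yaw":0},
  ],
)

```text
time_s: 40.43
position: [0.5818, 0.016, 0.067]
eef_rot: [[0.997, -0.071, 0.001], [-0.071, -0.997, -0.0], [0.001, 0.0, -1.0]]
contact_force: [-2.1, -1.5, 6.1]
finger_gap: 0.0579
gripper_force: 39.1
```

carry_out(
  steps=[
    {"grip":6.2,"x":0,"y":0,"z":0,"yaw":0},
    {"grip":7.2,"x":0,"y":0,"z":0,"yaw":0},
    {"grip":7.2,"x":0,"y":0,"z":0,"yaw":0},
    {"grip":7.2,"x":0,"y":0,"z":0,"yaw":0},
    {"grip":7.2,"x":0,"y":0,"z":0.5,"yaw":0},
    {"grip":7.2,"x":0,"y":0,"z":3,"yaw":0},
    {"grip":7.2,"x":0,"y":0,"z":6,"yaw":0},
    {"grip":7.2,"x":0,"y":0,"z":9,"yaw":0},
    {"grip":7.2,"x":0,"y":0,"z":12,"yaw":0},
    {"grip":7.5,"x":-1,"y":-2,"z":15,"yaw":0},
    {"grip":8,"x":-2,"y":-4,"z":18,"yaw":0},
    {"grip":8.5,"x":-3,"y":-6,"z":21,"yaw":0},
  ],
)

```text
time_s: 41.43
position: [0.5505, -0.0439, 0.2773]
eef_rot: [[0.998, -0.069, 0.0], [-0.069, -0.998, 0.0], [0.0, -0.0, -1.0]]
contact_force: [1.4, -0.8, -0.3]
finger_gap: 0.085
gripper_force: 0.0
```

carry_out(
  steps=[
    {"grip":8.5,"x":-1,"y":-1.5,"z":2,"yaw":0},
    {"grip":8.5,"x":-2,"y":-3,"z":3.6,"yaw":0},
    {"grip":8.5,"x":-2.2,"y":-3.7,"z":3.6,"yaw":0},
    {"grip":8.5,"x":-2.2,"y":-3.7,"z":3.6,"yaw":0},
    {"grip":8.5,"x":-2.2,"y":-3.7,"z":3.6,"yaw":0},
  ],
)

```text
time_s: 41.85
position: [0.5286, -0.0809, 0.3108]
eef_rot: [[0.997, -0.072, -0.001], [-0.072, -0.997, 0.001], [-0.001, -0.001, -1.0]]
contact_force: [-0.6, -0.2, -1.0]
finger_gap: 0.085
gripper_force: 0.0
```

```bash
python3 look.py w5.png; python3 - <<'E'
from m import *
s,c=grab('wrist');h,S,V=hsv(c);Z=cloud(s,c)[...,2]
m=comp((h>8)&(h<32)&(S>60)&(abs(Z-.068)<.006));print('jar',m.sum(),*rect(cast(s,c,pts(m),.068)))
E
```

```text
[ 0.5286 -0.0809  0.3108] [ 0.9974 -0.0717 -0.0011] [-0.001  0.001 -1.   ] 41.85 [-0.59 -0.19 -0.97] 0.08500993281948041
blue 3020 [ 561.  -171.4] [56.9 71.7] 87.5 z 0.1131
red 3040 [570.5 -75.6] [56.3 71.5] 85.8 z 0.1132
green 3105 [579.8  13.7] [57.8 72.2] 85.7 z 0.1132
jar 521 [439.3  34.3] [39.4 39.7] 82.4 0.068952412042047
mat 897 [442.3  33.6] [78.4 71.1] 53.8
jar 644 [438.4  35.5] [40.1 42.4] 82.6
```

View pics/w5.png

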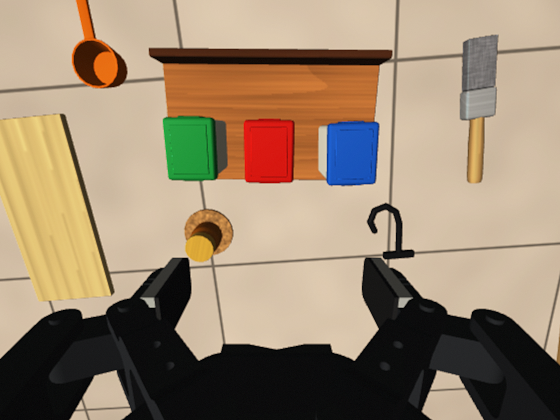

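Green (190,148), red (269,151) and blue (352,153) are back within about 1.5 mm of their start places. The jar at (205,240) stands on the mat, and the hook, brush and dipper look unmoved.

```bash
python3 -c "
from station import *
print(job_done())"
```

```text
the job is handed in; nothing more can be done
None
```

The job is handed in: the jar stands upright in the middle of the cork mat, all three tubs are back within about 1.5 mm of where they started and turned as they were, and the gripper is open and clear of everything, at 42 s of the 136 s allowed.

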